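Pile the polish tins from the stock rack

ROBOT

A 6-joint arm with a two-finger parallel gripper is mounted at the origin on the work surface. World frame = base frame: x ahead of the robot, y to its left, z up, the work surface at z = 0. Lengths are in mm, angles in rad, forces in N, time in s.
With the tool pointing down it reaches from about 350 to 850 mm from the base axis. Payload 8.1 kg.
Tool frame: the origin (TCP) lies midway between the tips of the shut fingers; the grasp point (between the pads) lies 19 mm behind it; z points along the fingers, x is the direction in which the jaws open and shut, and the axes are right-handed (so a half turn about z gives the same grasp; the last joint's range is limited). The gripper opens to 85 mm and grips with 20 to 120 N. Pads are 22 mm wide; open, the fingers measure 114 mm over their backs; the gripper's body (76 mm by 85 mm) begins 54 mm behind the grasp point. The pads swing forward as they close: fully open they stand 13 mm farther back than shut.
Start: joints at [1.182, 0.13, 1.488, -0, 1.523, -0.085], TCP at [179.467, 572.535, 231.292] pointing down, gripper open.
Joint ranges: [-2.96, 2.96], [-0.89, 2.26], [0.02, 2.5], [-1.34, 4.48], [0, 2.73], [-2.66, 2.66]. Speed limits (rad/s): [2.39, 2.39, 2.79, 3.14, 3.14, 3.14].

INTERFACE

Orientations are given as [roll, pitch, yaw] about the fixed x, y, z axes, in that order (R = Rz(yaw) Ry(pitch) Rx(roll)).
In Python, from rig import reach, servo_line, move_joints, move_gripper, wait, ik, get_image, calibration, MotionError, job_done, read_time_s, read_q, read_dq, read_effort, read_position, read_tcp_rot, read_force, read_wrist_torque, read_grip_width gives the robot as it stands. Calls block until the motion is done:
- reach(position, orientation): joint-space move of the TCP to a pose.
- servo_line(position, rotation=None, vel=150, contact_N=None): straight line of the TCP; rotation=None keeps the orientation; vel is the mean speed in mm/s. With contact_N (N) it stops when the force on the tool has changed by that much, and returns True; else False.
- move_joints(angles): joint-space move.
- move_gripper(opening, grip_force=None): finger opening in mm; grip_force is the grip in N (None keeps the last); returns when the fingers have stopped.
- wait(seconds).
- ik(position, orientation): joint angles nearest the present ones, or None.
- get_image(name): name is "scene" or "top"; returns the picture (384x512x3 uint8, red, green, blue); there is no depth.
- calibration(name): a dict with "fx", "fy", "cx", "cy" (pixels), "rvec" (rotation vector, rad) and "tvec" (3), from world to camera coordinates, as OpenCV has them. Camera axes: x right, y down, z forward; pixel columns grow to the right and rows downward; lengths in mm; the calibration is good to about 2 mm. A picture is of the moment at which its call begins. calibration takes no time and is no camera call.
A pose or a line that the arm cannot do raises MotionError and nothing moves.
- job_done(): hands the job in, once; it reports no verdict.
Readings, each from a call of its own:
- read_time_s(): time.
- read_q(): joint angles.
- read_dq(): joint speeds.
- read_effort(): joint torques, N m.
- read_position(): TCP position.
- read_tcp_rot(): TCP orientation.
- read_force(): force on the tool from outside, world axes, zero at the start.
- read_wrist_torque(): the same for the moment, N m.
- read_grip_width(): finger opening in mm.
Only numpy, scipy, OpenCV 4.12 (cv2) and the standard library are available. Lean on these libraries where they do the work, as an engineer would, in place of code of your own. Each camera call takes 0.05 s, during which the arm holds its last target. There are 200 camera calls.

TASK

Pile the three shoe polish tins on the round wooden stand, largest at the bottom, then the middle one, then the smallest on top, each centred on what is under it. The largest tin is in the wooden rack behind the tall canister: first lift the canister out and stand it on the bench, then put it back on its pad at the front of the rack once the tin is out, keeping it upright throughout. Leave the brush, the heel and the jar where they are.

Things in the scene. Friction and masses are not known exactly. Their poses are not given: they have to be found in the camera images.
- tin_large: The largest of three flat round tins (black lid, bare metal base): 64 mm diameter, 32 mm high, solid with a flat top. Starts on the rack's floor behind the canister, with only 3 mm to each side rail, 8 mm to the canister in front and about 36 mm to the back stop, so it is grasped along the rack's length. Origin: centre of its underside, z up.
- tin_medium: The middle tin of the same make: 52 mm diameter, 28 mm high. Starts flat on the bench. Origin: centre of its underside, z up.
- tin_small: The smallest tin of the same make: 40 mm diameter, 26 mm high. Starts flat on the bench. Origin: centre of its underside, z up.
- canister: Tall plain metal canister, 52 mm diameter, 105 mm high, about 0.3 kg. Starts upright on the round pad at the front of the rack. Origin: centre of its underside, z up.
- stand: Round dark wooden stand with a cork top, 92 mm diameter, 16 mm high, fixed to the bench; the pile is built on it. Origin: centre of its underside, z up; the tins go on its top, 16 mm above the origin.
- rack: Light wooden lane fixed to the bench: 6 mm floor, side rails and back stop reaching 30 mm above the bench, front end open. 70 mm wide inside, 84 outside. x axis: along the lane from open front to back stop; floor from x = -75 to +101 mm, stop's inner face at +95. Origin: on the bench, on the lane's middle line; the pad's middle is at x = -39 mm, the large tin starts at about +27 mm.
- rack_front (a point): The middle of the black round pad (60 mm diameter, flush) on the rack floor at the lane's open front, 6 mm above the bench: the canister's place. Axes as the rack's.
- brush: Bystander: shoe brush with wooden back, 90 x 40 mm, 40 mm high, bristles down, lying with its length along its x axis. Origin: centre of its underside. Loose; leave it alone.
- heel: Bystander: dark D-shaped shoe heel, 50 x 40 mm, 34 mm high. Origin: within the middle of its underside. Loose; leave it alone.
- jar: Bystander: small amber glass jar with a white lid, 38 mm diameter, 42 mm high. Origin: centre of its underside. Loose; leave it alone.
Mind the look-alikes: they are no part of the job. Leave any blue look-alike of the tin_large alone. Several things have the shape of the stand; the one meant has the colours described above.

How it is judged:
By the outcome, as a careful person would: the job done as asked, in the order asked, and still so for the second after the job is handed in, with the robot touching nothing.
It also fails if it takes over 144 s, if anything falls off the work surface, if the arm or the gripper's body presses on something with over 40 N, if the wrist force passes 120 N, or if a joint passes its speed limit or range.

## Working session

There is one attempt and no reset: what is moved stays moved. The work goes in short steps, each a Python script; the robot and the scene stay as the last script left them, time stands still between calls to the robot, and variables do not carry over. Pictures are saved under pics/ and viewed, about 12 in all and at most 16, crops included, and the job is handed in when it is done.

```bash
mkdir -p pics; ls; python3 - <<'E'
from rig import *
import cv2
for n in("top","scene"):
    cv2.imwrite(f"pics/{n}0.png",cv2.resize(get_image(n)[:,:,::-1],(800,600),interpolation=cv2.INTER_CUBIC)); print(calibration(n))
print(read_tcp_rot(),read_time_s())
E
```

```text
pics
{'fx': 360.8274456016658, 'fy': 360.8274456016658, 'cx': 252.9558480167272, 'cy': 184.5231121051593, 'rvec': array([ 2.08199447, -2.13846829,  0.18889882]), 'tvec': array([ 12.15118365, 562.79091837, 865.16553428])}
{'fx': 453.5061059661062, 'fy': 453.5061059661062, 'cx': 253.02372687123955, 'cy': 193.08515552647526, 'rvec': array([ 1.2239738 ,  2.15735439, -1.06619755]), 'tvec': array([ 259.14259485, -243.62321103, 1510.04869478])}
[-3.14149169e+00  1.68374458e-03  1.26700082e+00] 0.1
```

View pics/top0.png

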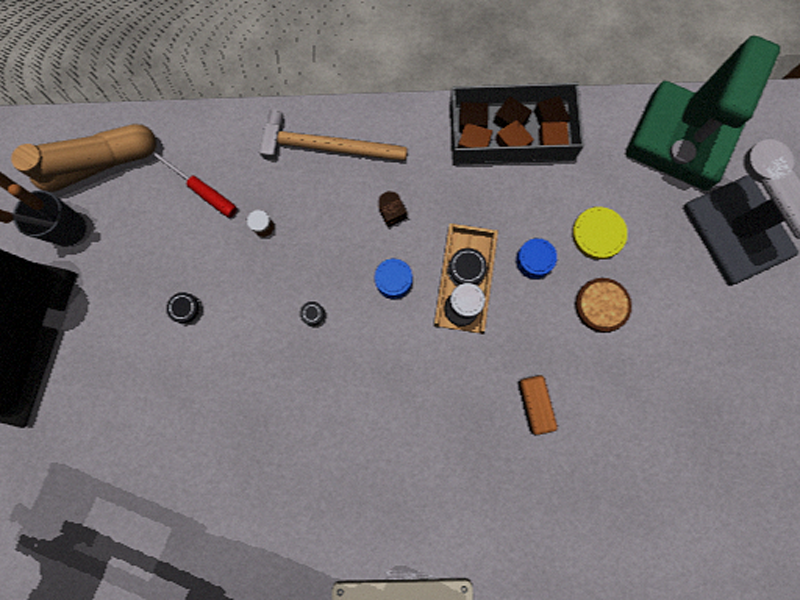

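View pics/scene0.png

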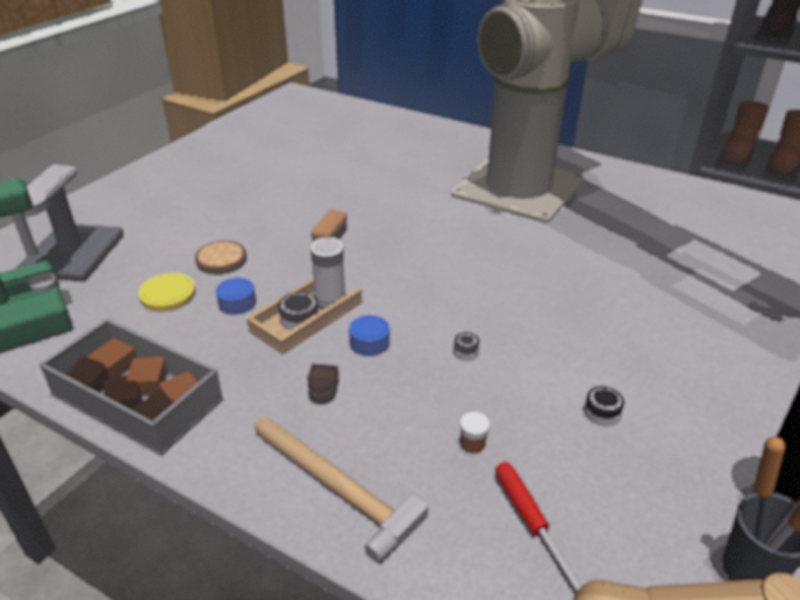

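Top view (800x600): the stand candidates are the cork disc with a dark rim at (603,305) and the yellow disc at (600,232); the cork one fits. Of the large tins, the black-lidded one at (467,266) in the rack behind the canister (467,300) fits, and the blue ones at (394,278) and (537,257) are look-alikes. The medium tin is at (183,307), the small one at (312,314), the jar at (259,222), the heel at (392,208) and the brush at (538,405). I'll confirm these in enlarged crops.

```bash
python3 - <<'E'
import cv2
from rig import *
import numpy as np
im=np.mean([get_image("top").astype(float) for _ in range(4)],0).astype('uint8')[:,:,::-1]
cv2.imwrite("pics/raw.png",im)
c=im[135:225,275:411]; cv2.imwrite("pics/c1.png",cv2.resize(c,None,fx=5.8,fy=5.8,interpolation=cv2.INTER_CUBIC))
a=cv2.resize(im[180:215,100:136],None,fx=10,fy=10,interpolation=cv2.INTER_CUBIC)
b=cv2.resize(im[180:215,182:218],None,fx=10,fy=10,interpolation=cv2.INTER_CUBIC)
cv2.imwrite("pics/c2.png",np.hstack([a,b]))
E
```

```text
(no output)
```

View pics/c1.png

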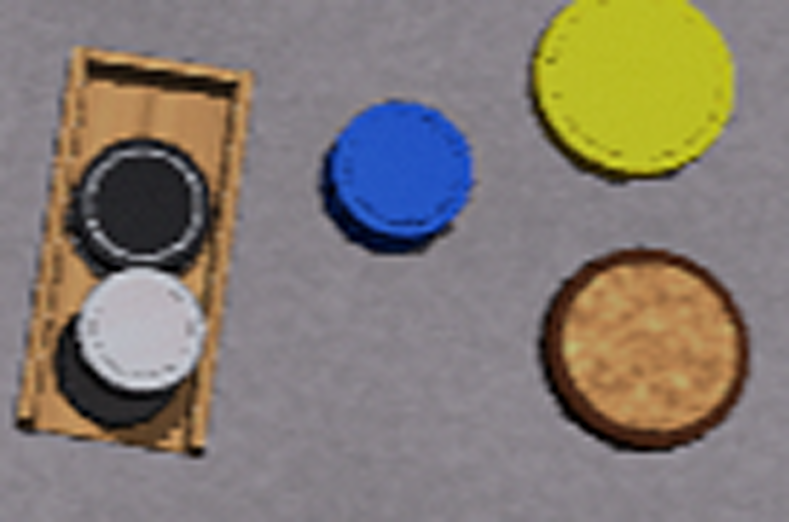

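View pics/c2.png

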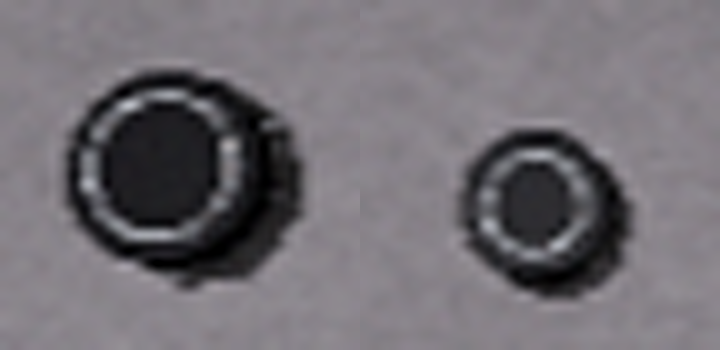

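The crops confirm the choice. Large tin ring centre is at crop1 (143,203), canister top (142.5,329.5), cork stand (649,349), and the rack's back corners are (80,47) and (253,72). In crop2 the medium ring is at (161,165) and the small one at (537,204).

```bash
cat > h.py <<'E'
from rig import *
import numpy as np, cv2
def px2w(u,v,z,name="top"):
    c=calibration(name); R=cv2.Rodrigues(c["rvec"])[0]; t=c["tvec"]
    d=R.T@[(u-c["cx"])/c["fx"],(v-c["cy"])/c["fy"],1]; o=-R.T@t
    return o+d*(z-o[2])/d[2]
def crop2w(x,y,s,ox,oy,z): return px2w((x+.5)/s-.5+ox,(y+.5)/s-.5+oy,z)
def w2px(p,name="top"):
    c=calibration(name); K=np.array([[c["fx"],0,c["cx"]],[0,c["fy"],c["cy"]],[0,0,1.]])
    return cv2.projectPoints(np.float64([p]),c["rvec"],c["tvec"],K,None)[0].ravel()
E
python3 - <<'E'
from h import *
np.set_printoptions(precision=1,suppress=True)
A=lambda x,y,z:crop2w(x,y,5.8,275,135,z)
L=A(143,203,38);C=A(142.5,329.5,111);S=A(649,349,16)
bl,br,fr,fl=A(80,47,30),A(253,72,30),A(203,447,30),A(20,425,30)
for n,p in dict(L=L,C=C,S=S,bl=bl,br=br,fr=fr,fl=fl,blueR=A(400,164,30),M=crop2w(161,165,10,100,180,28),Sm=crop2w(177.5,204.5,10,182,180,26),
  blueL=px2w(394*.64,278*.64,30),brush=px2w(538*.64,405*.64,40),jar=px2w(259*.64,222*.64,40),heel=px2w(392*.64,208*.64,34)).items(): print(n,p)
for a,b in((fl,bl),(fr,br),(C,L)): d=b-a; print("yaw",np.arctan2(d[1],d[0]),np.hypot(*d[:2]))
print(np.hypot(*(br-bl)[:2]))
print(w2px([0,0,0]),read_q())
E
```

```text
L [ 602.7 -124.6   38. ]
C [ 532.  -113.2  111. ]
S [ 533.2 -352.5   16. ]
bl [ 679.5 -100.2   30. ]
br [ 665.  -179.1   30. ]
fr [ 492.5 -146.6   30. ]
fl [504.6 -65.8  30. ]
blueR [ 619.4 -243.2   30. ]
M [547.8 359.7  28. ]
Sm [531.5 139.1  26. ]
blueL [585.7  -0.9  30. ]
brush [ 370.7 -224.5   40. ]
jar [688.2 227.3  40. ]
heel [708.2  -0.5  34. ]
yaw -0.1942315156345247 178.23883033949238
yaw -0.18622334458434378 175.5058093280412
yaw -0.16021619893849007 71.5902473822622
80.19286777539838
[258.  419.2] [ 1.2  0.1  1.5  0.   1.5 -0.1]
```

```bash
cat >> h.py <<'E'
PI=np.pi
def over(x,y,z,yaw): reach([x,y,z],[PI,0,yaw])
def down(z,vel=100,**k): p=read_position(); return servo_line([p[0],p[1],z],vel=vel,**k)
def snap(name,x0,y0,x1,y1,s,cam="top"):
    cv2.imwrite(f"pics/{name}.png",cv2.resize(get_image(cam)[y0:y1,x0:x1,::-1],None,fx=s,fy=s,interpolation=cv2.INTER_CUBIC))
def st(m): print(m,np.round(read_position(),1),"w",round(float(read_grip_width()),1),"F",np.round(read_force(),1),"t",round(float(read_time_s()),1))
E
python3 - <<'E'
from h import *
Y=-0.185
over(533,-113,220,Y); st("over"); down(120); down(55,60)
move_gripper(40,40); st("grip")
down(140,80); st("lift"); snap("s1",0,0,512,384,1.55,"scene")
p=read_position(); servo_line([450,10,140]); down(54,60); c=down(44,15,contact_N=4); st(("contact",c))
move_gripper(85); down(140); over(530,180,230,Y); st("clear")
snap("t1",275,135,411,225,5.8); snap("t2",220,180,330,262,7)
E
```

```text
over [ 533.2 -112.2  220. ] w 85.0 F [-0.2 -0.2 -0.7] t 3.0
grip [ 534.1 -112.6   55.5] w 51.4 F [-1.7  0.2  3.9] t 5.8
lift [ 533.5 -112.4  139.2] w 51.1 F [ 0.3 -0.4 -3.1] t 7.0
('contact', True) [450.9   9.4  49.5] w 51.1 F [-0.4  0.2  4.7] t 10.2
clear [529.2 179.1 228.6] w 84.8 F [0.2 0.1 0. ] t 12.6
```

View pics/t1.png

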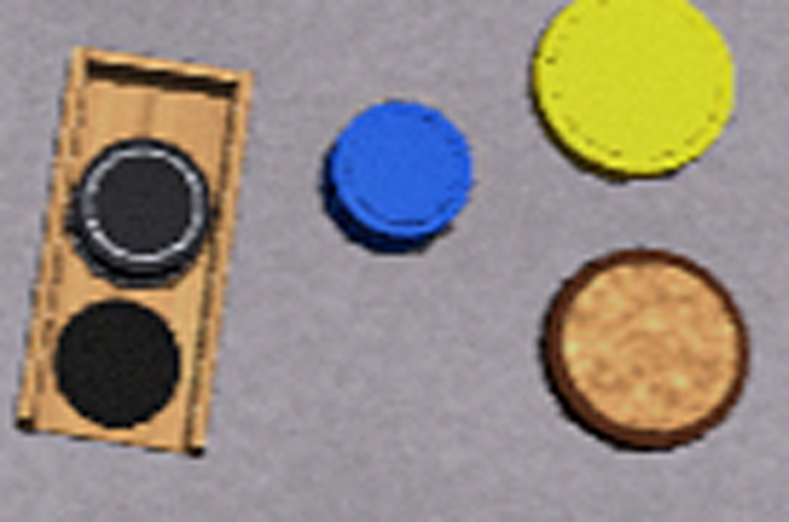

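View pics/t2.png

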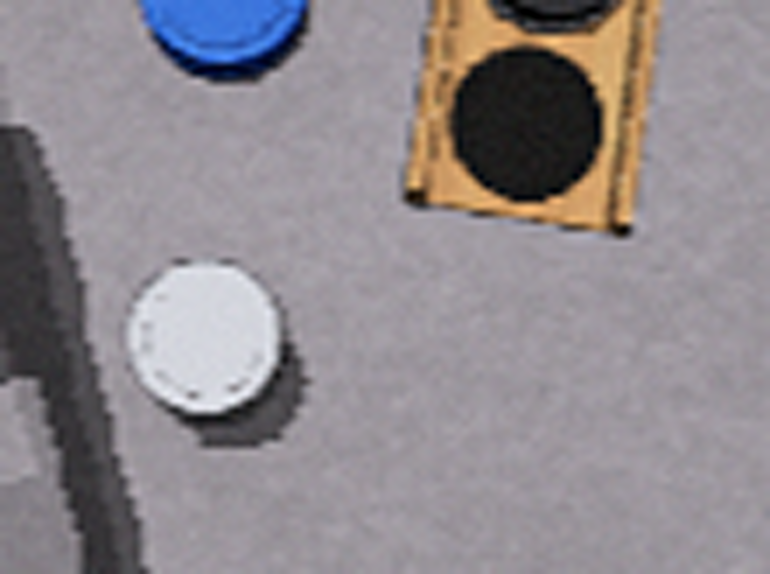

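The canister stands upright on the bench, with its top at t2 (205.5,337). The pad is clear at t1 (117.5,363.5). The tin is unmoved at (143,204).

```bash
python3 - <<'E'
from h import *
np.set_printoptions(precision=1,suppress=True)
print("pad",crop2w(117.5,363.5,5.8,275,135,6),"can",crop2w(205.5,337,7,220,180,105))
Y=-0.185
over(601.5,-125.2,150,Y); down(60); c=down(5,40,contact_N=8); st(("down",c))
move_gripper(55,50); st("grip")
down(90,60); st("lift")
over(533.2,-352.5,90,Y); st("atstand")
snap("l1",0,0,512,384,1.55,"scene")
E
```

```text
pad [ 534.9 -113.     6. ] can [449.6   8.4 105. ]
('down', False) [ 602.7 -124.5    5.4] w 85.0 F [-0.2  0.1 -0.6] t 16.5
grip [ 602.9 -124.6    5.6] w 63.3 F [-0.  -0.2  4.5] t 16.8
lift [ 602.6 -124.5   89.4] w 62.9 F [-0.4  0.5 -1.2] t 18.4
atstand [ 533.6 -351.3   89.7] w 62.3 F [ 0.7  0.7 -1.5] t 19.3
```

View pics/l1.png

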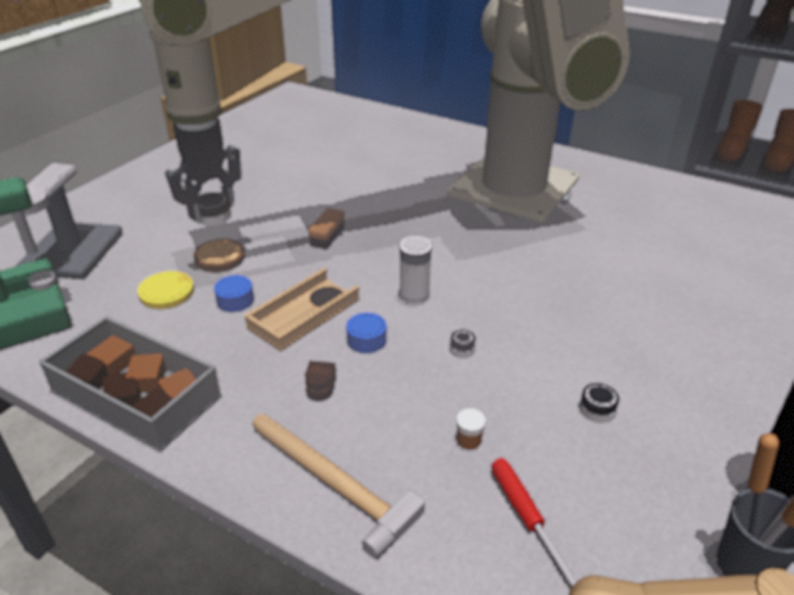

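The large tin is held upright over the stand and the rack is empty. Next I'll place it and check how well it is centred.

```bash
python3 - <<'E'
from h import *
servo_line([534.5,-352.7,25],vel=60); c=down(11,12,contact_N=4); st(("place",c))
move_gripper(85); st("open"); down(140); st("up")
# canister back
over(450.5,9.6,170,-0.185); down(120); down(49,60); move_gripper(40,40); st("grip can"); down(140,80)
servo_line([535.5,-112.2,140]); st("above pad"); down(62,60); c=down(51,12,contact_N=4); st(("place",c))
move_gripper(85); down(140); over(531.5,139.1,150,0.25); st("small")
snap("p1",275,135,411,225,5.8)
E
```

```text
('place', True) [ 534.7 -352.9   15.6] w 62.7 F [-0.6 -0.3  4.3] t 21.4
open [ 533.7 -352.    14.2] w 84.8 F [ 0.4 -0.   1. ] t 21.8
up [ 533.2 -351.7  138.9] w 84.7 F [ 0.1  0.7 -0.3] t 23.2
grip can [451.5   8.7  49.4] w 51.3 F [-1.7 -0.1  4.2] t 27.0
above pad [ 535.1 -111.7  139.8] w 51.1 F [-0.7 -0.4 -2.6] t 29.4
('place', True) [ 535.3 -111.8   55.4] w 51.2 F [-0.6 -0.   4.9] t 31.4
small [531.5 138.2 149.6] w 84.8 F [ 0.2 -0.4  0.7] t 33.9
```

View pics/p1.png

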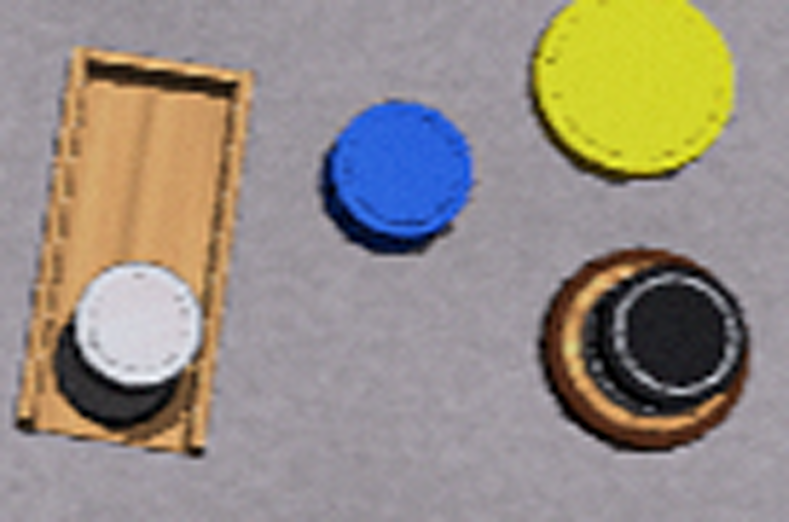

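The tin's ring centre is at (677,334) and the canister top at (139,324). I'll compare these with the projections of the stand and pad axes.

```bash
python3 - <<'E'
from h import *
np.set_printoptions(precision=1,suppress=True)
A=lambda x,y,z:crop2w(x,y,5.8,275,135,z)
print("tin",A(677,334,48),"stand",A(649,349,16),"can",A(139,324,111),"pad",A(117.5,363.5,6))
K=lambda p:(w2px(p)-[275,135]+.5)*5.8-.5
print(K([*A(649,349,16)[:2],48.]),K([*A(117.5,363.5,6)[:2],111.]))
E
```

```text
tin [ 534.5 -353.9   48. ] stand [ 533.2 -352.5   16. ] can [ 534.4 -111.9  111. ] pad [ 534.9 -113.     6. ]
[674.  336.8] [141.5 322.6]
```

Both are centred within about 1.5 mm. For the medium and small tins I'll grip twice at right angles so each ends up fully centred on the TCP.

```bash
cat >> h.py <<'E'
def pick2(x,y,z,d,ya,yb):
    over(x,y,130,ya); down(60); down(z,40,contact_N=8); move_gripper(d-8,20); st("g1")
    move_gripper(85); down(70); servo_line([x,y,70],[PI,0,yb]); down(z,40,contact_N=8); move_gripper(d-8,40); st("g2"); down(130); st("lift")
E
python3 - <<'E'
from h import *
pick2(548.6,360.5,1,52,0.58,0.58-PI/2)
over(534.4,-352.7,150,-0.185); st("over stand")
down(62,60); c=down(43,12,contact_N=4); st(("place",c))
move_gripper(85); down(150); st("up")
over(531.5,139.1,150,0.25)
snap("m1",355,160,411,202,14)
E
```

```text
g1 [549.8 359.3   1.3] w 51.2 F [-1.2  0.6  1.6] t 37.7
g2 [548.8 360.6   1.4] w 51.1 F [ 0.3 -0.1  3.1] t 43.0
lift [548.2 360.3 128.9] w 51.1 F [-0.8  0.2 -1.1] t 44.4
over stand [ 534.9 -352.   150. ] w 50.5 F [-0.4  0.2 -0.7] t 46.9
('place', True) [ 535.  -352.1   49.4] w 50.7 F [-0.9 -0.2  5.7] t 49.6
up [ 533.6 -351.1  148.8] w 84.9 F [ 0.3 -0.7 -0.4] t 51.2
```

View pics/m1.png

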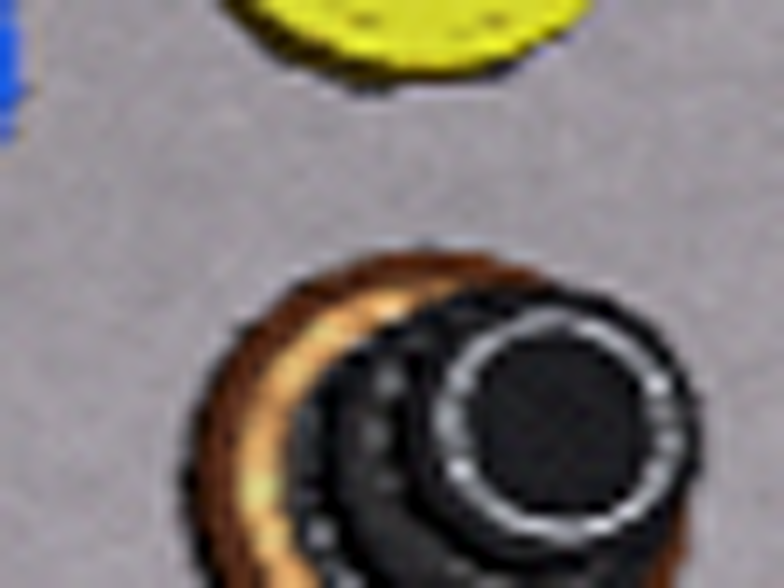

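The medium ring's centre is at (560.5,425.5) in this crop, and the contact height of 49.4 is exactly as expected.

```bash
python3 - <<'E'
from h import *
np.set_printoptions(precision=1,suppress=True)
print("medium",crop2w(560.5,425.5,14,355,160,76))
pick2(532.5,140.1,2,40,0.25,0.25-PI/2)
E
```

```text
medium [ 535.2 -352.    76. ]
g1 [532.2 139.3   2.2] w 39.4 F [-0.1 -0.5  2.8] t 56.2
g2 [532.7 140.1   2.3] w 38.7 F [ 0.  -0.5  1.1] t 61.6
lift [532.1 140.  129. ] w 39.0 F [-0.8 -0.9 -0.1] t 63.0
```

```bash
python3 - <<'E'
from h import *
over(534.6,-352.8,170,-0.185); st("over")
down(90,60); c=down(72,12,contact_N=4); st(("place",c))
move_gripper(85); down(190); over(300,450,250,0.5); st("away")
snap("f1",275,135,411,225,5.8); snap("f2",100,120,300,240,4,"scene")
E
```

```text
over [ 534.9 -352.   169.7] w 38.9 F [ 0.2 -0.1 -0.6] t 64.8
('place', True) [ 535.1 -352.1   78.3] w 38.7 F [-1.8  0.8  4.5] t 67.3
away [300.6 449.6 249.9] w 85.0 F [-0.4  0.1  0.5] t 72.0
```

View pics/f1.png

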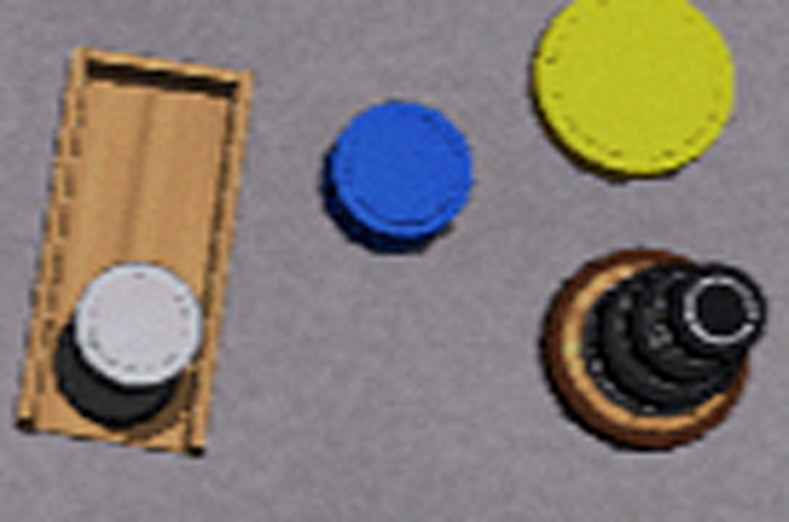

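View pics/f2.png

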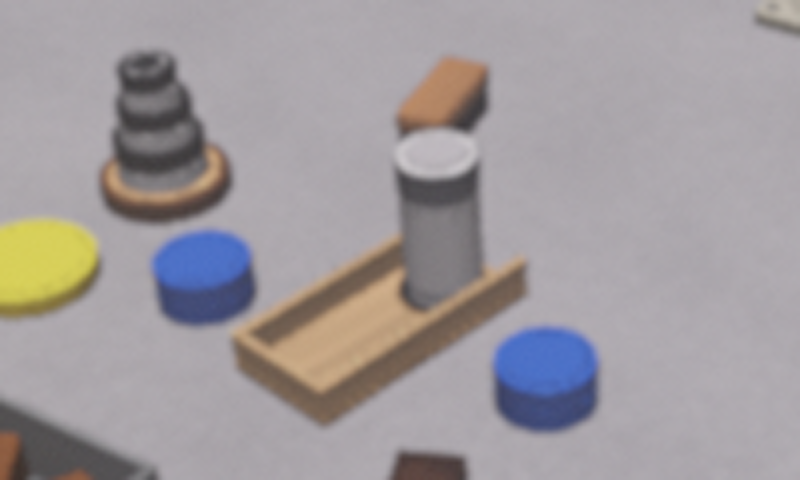

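Top ring at (720,308.5). The scene view shows an upright three-tin pile, and the canister upright on its pad. I'll run one last numeric check and hand in if it agrees.

```bash
python3 - <<'E'
from h import *
p=crop2w(720,308.5,5.8,275,135,102); print(np.round(p,1))
if np.hypot(p[0]-535,p[1]+352.2)<4: job_done(); print("done",read_time_s())
E
```

```text
[ 535.7 -352.5  102. ]
the job is handed in; nothing more can be done
the job is handed in; nothing more can be done
```

The job is handed in: the three tins are piled on the cork-topped stand, largest at the bottom, and the canister is back upright on its pad. I stood the canister on the bench, took the large tin out of the rack to the stand, and put the canister back. The medium and then the small tin followed. The arm's clock read 72 s just before hand-in.

My last checks, from the top camera (x, y in mm):

| Object | Measured | What it sits on |
|---|---|---|
| Large tin | (534.5, -353.9) | stand (533.2, -352.5) |
| Medium tin | (535.2, -352.0) | large tin |
| Small tin | (535.7, -352.5) | medium tin |
| Canister | (534.4, -111.9) | pad (534.9, -113.0) |

- **Centring:** each item reads within about 2 mm of the one under it, which is about as good as the camera calibration. The large tin reads about 1.9 mm off the stand's centre, and I left it there.
- **Contact heights:** every placing touched at the height expected from the item sizes.
- **Final pictures:** the pile and the canister stood upright, and the blue tins had not moved. I did not re-measure the brush, heel and jar, but the arm never went near them.
- **Failed checks:** none.

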